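# Wedge the rocking microscope

### The job

The inspection microscope rocks because one rear foot, at the base corner towards which the wooden wedge points, has lost its rubber pad. Push the wedge along the bench with the fingertips, thin end first, under that foot, so that the middle of the foot comes over the wedge, until it is snug and the rocking stops, then press down on the corner of the base above that foot to check that it no longer gives, and draw away. Do not pick the wedge up, do not tip the microscope or shove it out of place, and leave the jar, the gilt rosette and the burnisher where they are.

Things in the scene. Friction and masses are not known exactly. Their poses are not given: they have to be found in the camera images.
- microscope: loose stereo microscope, 3.4 kg, 0.38 m high: grey cast base x -130 to 130, y -120 to 120 mm, underside 22 and top 50 mm above the bench. Origin on the bench under the base's middle; -x to the eyepieces, +x to the rear. Pillar at x 88, y 0, with a focus block 205 mm up, 88 mm wide in y over its knobs. Three black rubber feet 24 mm across reach the bench. It slides at 15 to 25 N
- short_foot (a point): centre of the flat underside of the fourth foot, a bare steel stud 22 mm across, at the rear corner nearest the robot (x 105, y -95 mm on the microscope): it ends 7 mm above the bench and is reached from beyond the rear edge (25 mm away). Until wedged, 2 to 4 N down on this corner rocks the microscope by 0.05 rad
- base_corner (a point): point on the flat top of the base, 50 mm above the bench, straight above the short foot: the place to press; 5 to 10 N shows whether it still gives
- wedge: loose beech wedge flat on the bench, 100 mm long, 40 wide, 16 high at the upright butt, tapering evenly to 2 at the thin end; 60 g. Origin: centre of the underside; +x to the thin end (50 mm), -x to the butt (50 mm). It meets the stud with the stud's centre some 25 mm ahead of the origin; then the push rises steeply, 4 to 8 N makes it snug, and it stays when let go
- bole_jar: red jar with a white lid, 61 mm across, 54 mm high, loose; origin at the centre of its underside. Leave it alone
- rosette: round carved gilt rosette, 68 mm across, 26 mm high, loose; origin at the centre of its underside. Leave it alone
- burnisher: agate burnisher with a dark wooden handle, lying, 195 mm long along its x axis, 22 mm thick, loose; origin on the bench under its middle. Leave it alone
Not all that is in view belongs to the job. Of the things like the wedge, leave any that is pink or white; of the rest the larger one is meant.

How it is judged (in metres and radians):
On the way, in this order (a step that is already met when the one before it is completed fails the run):
1. the wedge is snug under the short foot, bearing on it, and the microscope stands level (contact force between wedge and microscope above 0.8 N and angle between microscope's own z axis and vertical below 0.015 rad and x of short_foot in the frame of wedge below 0.045 m and y of short_foot in the frame of wedge between -0.02 and 0.02 m), for 0.2 s.
2. the fingers press down on the base corner above that foot and it does not give (contact force between the fingers and microscope above 3 N and horizontal distance between the grasp point and base_corner below 0.06 m and contact force between wedge and microscope above 2 N and angle between microscope's own z axis and vertical below 0.015 rad), for 0.2 s.
At the end, for the whole second after the job is handed in: The wedge lies flat, the short foot bearing on it (over 0.5 N, foot centre within 20 mm of the wedge's centre line); the microscope is level within 0.012 rad and within 20 mm of its start; all at rest; jar, rosette and burnisher within 20 mm of where they were (contact force between wedge and microscope above 0.5 N and angle between microscope's own z axis and vertical below 0.012 rad and x of short_foot in the frame of wedge between -0.02 and 0.045 m and y of short_foot in the frame of wedge between -0.02 and 0.02 m and angle between wedge's own z axis and vertical below 0.05 rad and distance of each of microscope, bole_jar, rosette, burnisher from where it was at the start of the episode below 0.02 m and linear speed of each of microscope, wedge below 0.01 m/s); the robot touches nothing.
It fails at once if the wedge is lifted off the bench (height (world z) of wedge above 0.008 m).
It fails at once if the wedge is tipped up (angle between wedge's own z axis and vertical above 0.2 rad).
It fails at once if the microscope is tipped or lifted (angle between microscope's own z axis and vertical above 0.12 rad or height (world z) of microscope above 0.02 m).
It fails at once if the microscope is shoved along the bench (distance of microscope from where it was at the start of the episode above 0.03 m).
It fails at once if the jar, the rosette or the burnisher is moved (distance of any of bole_jar, rosette, burnisher from where it was at the start of the episode above 0.02 m).
It also fails if it takes over 58 s, if anything falls off the work surface, if the arm or the gripper's body presses on something with over 40 N, if the wrist force passes 120 N, or if a joint passes its speed limit or range.

### The arm

A 6-joint arm with a two-finger parallel gripper is mounted at the origin on the work surface. World frame = base frame: x ahead of the robot, y to its left, z up, the work surface at z = 0. Lengths are in mm, angles in rad, forces in N, time in s.
With the tool pointing down it reaches from about 400 to 925 mm from the base axis. Payload 12.5 kg.
Tool frame: the origin (TCP) lies between the finger pads; the fingertips stand 25 mm ahead of it and the grasp point (between the pads) lies 6 mm ahead of it; z points along the fingers, y is the line along which they close (so a half turn about z gives the same grasp; the last joint's range is limited). The gripper opens to 95 mm and grips with 3 to 60 N. Pads are 20 mm wide; open, the fingers measure 119 mm over their backs; the gripper's body (75 mm by 180 mm) begins 59 mm behind the grasp point.
Start: joints at [-1.385, 0.491, 1.559, -0, 1.092, -0.106], TCP at [179.82, -598.589, 239.661] pointing down, gripper open.
Joint ranges: [-3.1, 3.1], [-0.84, 2.19], [0.05, 2.79], [-1.13, 4.28], [0.06, 2.93], [-2.69, 2.69]. Speed limits (rad/s): [2.22, 2.22, 2.79, 3.14, 3.14, 3.14].

### API

Orientations are given as [roll, pitch, yaw] about the fixed x, y, z axes, in that order (R = Rz(yaw) Ry(pitch) Rx(roll)).
In Python, from cell import state, read_camera, job_done, cut_out gives the robot as it stands. The module is installed in compiled form; this text tells all that it offers.
- The arm moves only by the tool jog_arm, never from a script. Its argument "motion" is a list of rows, each a list of 2 entries, a list of its own where there are three numbers: the shift along the tool's x, y, z in mm, then the turn about the tool's z in rad. A call has 1 to 5 rows; each row is the pose to reach, as a shift and turn from the pose commanded when the call began, along the tool's axes at that moment; what a row does not reach only later rows make up. A row lasts 1/10 s, in which the tool goes at most 50 mm and 8.59 degrees, less where a joint would pass 70% of its speed; a pose out of reach is approached as far as the arm can. A call with a gripper value outside its range is refused whole. "grip" is the closure, from 0 (fully open) to 1 (shut), set as the call begins (left out, the last holds). The fingers move at their own pace and stop on an object; the grip force is fixed at half the most. Time passes only in rows, so rows that repeat a pose let the fingers close. It gives the time, the measured TCP pose, the force, the opening and the grip force at its end, in the units of the state.
- state(): the state, without advancing time (a new reading comes with each control period).
- read_camera(name): name is "scene" or "top"; returns a dict with "img" (420x560x3 uint8, blue, green, red), "vertical_fov" (degrees; the focal length in pixels is half the picture's height over the tangent of half this angle, whatever the lens; pixels are square), "cx", "cy" (the principal point, pixels), "k1" (the pictures are not rectified: a ray, as slopes to the right and down, at radius r is drawn at 1 + k1 r^2 times it, then the intrinsics apply), "extrinsics" (4x4, takes a point from camera to world coordinates). Camera axes: x right, y up, looking along -z (the intrinsics and any distortion apply to the point x, -y, -z); pixel columns grow to the right and rows downward; lengths in mm; the calibration is good to about 2 mm. A picture is of the moment at which its call begins. There is no depth.
- job_done(): hands the job in; it is judged then, once.
Trained networks look in a picture, given as the dict that the camera call returned (one of the last four; its "shot" number tells which), for a name from the list of things; names that differ only in an ending like _2 or _b are one class to them, and where a whole thing is asked for, a point or a joint stands for the part that bears it (a point fixed in the world has none). Each returns a list of dicts, best first, with "p" (0 to 1); they miss things now and then, are a little off and sometimes report something else, mostly with a low value. They report only what shows in the picture. A call takes as long as a camera call. They do not tell look-alikes from the thing itself.
- cut_out(name, picture): "region" (420x560 bool, what is visible of it) and "box" ([left, top, right, bottom] in pixels, round what is visible of it).
The state is a dict: "t": time; "joints": joint angles; "qvel": joint speeds; "tau": joint torques, N m; "eef_pos": TCP position; "tcp_rot": TCP orientation; "ft_force": force on the tool from outside, world axes, zero at the start; "moment": the same for the moment, N m; "opening": opening from 0.0 (shut) to 1.0 (fully open); "grip_force": force on a finger pad.
Only numpy, scipy, OpenCV 4.12 (cv2) and the standard library are available. Lean on these libraries where they do the work, as an engineer would, in place of code of your own. Each camera call takes 0.05 s, during which the arm holds its last target. There are 200 camera calls.

## Working session

There is one attempt and no reset: what is moved stays moved. The work goes in short steps, Python scripts to look and compute and a tool call to move; the robot and the scene stay as the last step left them, time stands still between calls to the robot, and variables do not carry over. Pictures are saved under pics/ and viewed, at most 10 in all, crops included, and the job is handed in when it is done.

Besides the shell and the picture viewer there is one more tool, called after "Request:" as name([rows], argument=value, ...), one row to a line, values as JSON. jog_arm: Moves the arm, as the interface text tells. Its arguments: {"type":"object","properties":{"motion":{"type":"array"},"grip":{"type":"number"}},"required":["motion"]}

```bash
mkdir -p pics; cat > h.py <<'E'
import numpy as np, cv2
from cell import state, read_camera, job_done, cut_out
def K(c):
    h=c["img"].shape[0]; f=h/2/np.tan(np.radians(c["vertical_fov"])/2)
    return np.array([[f,0,c["cx"]],[0,f,c["cy"]],[0,0,1.]]), np.array([c["k1"],0,0,0,0.])
def world(c,uv,z=0):
    k,d=K(c); p=cv2.undistortPointsIter(np.float64(uv).reshape(-1,1,2),k,d,None,None,(3,50,1e-9)).reshape(-1,2)
    E=np.array(c["extrinsics"]); r=np.c_[p[:,0],-p[:,1],-np.ones(len(p))]@E[:3,:3].T
    o=E[:3,3]; return o+r*((z-o[2])/r[:,2:])
def pix(c,P):
    k,d=K(c); E=np.linalg.inv(np.array(c["extrinsics"])); q=np.float64(P).reshape(-1,3)@E[:3,:3].T+E[:3,3]
    return cv2.projectPoints(q*[1,-1,-1],np.zeros(3),np.zeros(3),k,d)[0].reshape(-1,2)
E
python3 - <<'E'
from h import *
print(state())
for n in("scene","top"):
    c=read_camera(n); cv2.imwrite(f"pics/{n}0.png",c["img"]); print(n,c["vertical_fov"],c["k1"],np.round(c["extrinsics"],2).tolist())
    for o in("microscope","wedge","bole_jar","rosette","burnisher"):
        for r in cut_out(o,c)[:4]: print(o,round(r["p"],2),r["box"],int(r["region"].sum()))
E
```

```text
{'t': 0.0, 'joints': array([-1.38461437e+00,  4.91573925e-01,  1.55944793e+00,  2.48409163e-05,
        1.09173129e+00, -1.05636156e-01]), 'qvel': array([ 0.00030115,  0.00096537, -0.00066441, -0.00043847, -0.00027169,
        0.00044195]), 'tau': array([-2.92660872e-03, -6.12653732e+01, -2.58177173e+01,  6.92073698e-02,
        4.82775585e-02, -9.58350097e-05]), 'eef_pos': array([ 179.77274278, -598.35542597,  239.05334014]), 'tcp_rot': array([-3.14044095e+00, -1.44270531e-04,  2.91806571e-01]), 'ft_force': array([-0.2760332 , -0.10250198,  0.20534578]), 'moment': array([0.01611138, 0.04003564, 0.02071934]), 'grip_force': 0.0, 'opening': 0.9974799118155722}
scene 43.78326655239155 0.04949008910651463 [[0.57, -0.67, 0.47, 1007.2], [0.82, 0.46, -0.33, -270.58], [0.01, 0.58, 0.81, 793.0], [0.0, 0.0, 0.0, 1.0]]
microscope 0.83 [254.0, 20.3, 502.2, 314.6] 31860
wedge 0.83 [184.3, 229.0, 242.7, 273.1] 1208
wedge 0.8 [112.1, 188.1, 148.9, 210.3] 493
wedge 0.79 [175.6, 196.8, 216.0, 211.7] 469
wedge 0.78 [93.1, 243.3, 150.7, 279.6] 1287
bole_jar 0.7 [193.1, 262.6, 232.5, 311.7] 1444
rosette 0.65 [261.2, 317.1, 304.4, 357.2] 1436
burnisher 0.74 [259.6, 169.8, 291.3, 180.2] 182
top 51.136228870237254 -0.11749910795053094 [[0.02, 0.99, -0.13, 462.49], [-1.0, 0.02, -0.01, 9.96], [-0.01, 0.13, 0.99, 859.39], [0.0, 0.0, 0.0, 1.0]]
microscope 0.86 [64.3, 43.7, 302.9, 237.9] 23662
wedge 0.95 [349.3, 317.0, 385.5, 331.9] 511
wedge 0.88 [302.6, 218.6, 355.7, 239.1] 1099
wedge 0.73 [385.2, 239.2, 426.7, 293.2] 1063
wedge 0.7 [302.1, 265.4, 337.2, 299.2] 481
bole_jar 0.88 [341.5, 167.7, 374.4, 199.6] 853
rosette 0.64 [311.5, 110.8, 342.6, 143.6] 842
burnisher 0.57 [153.3, 241.1, 254.5, 266.1] 916
```

View pics/scene0.png

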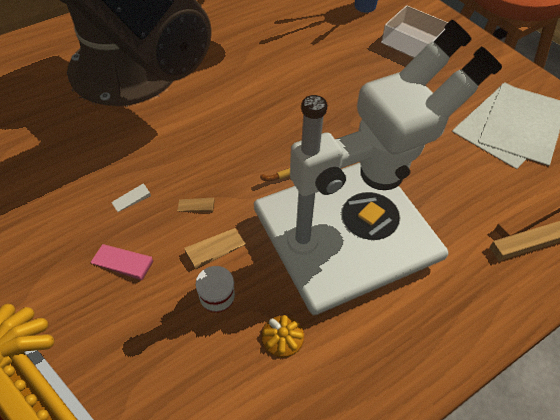

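View pics/top0.png

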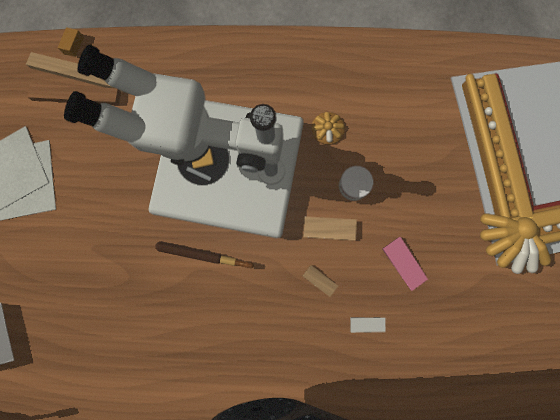

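Wedge look-alikes in the top view are large beech at (329,229), small beech at (320,281), pink at (405,264) and white at (368,325). Pink and white are excluded, and the larger of the two beech ones fits: (329,229) in the top view, (214,249) in the scene view. I'll fit its pose and confirm it in a crop.

```bash
cat > fit.py <<'E'
from h import *
from scipy.optimize import minimize
def wpts(x,y,a):
    P=np.array([[sx,sy,z] for sx,zs in((50,(0,2)),(-50,(0,16))) for sy in(-20,20) for z in zs],float)
    R=np.array([[np.cos(a),-np.sin(a)],[np.sin(a),np.cos(a)]]); P[:,:2]=P[:,:2]@R.T+[x,y]; return P
def sil(c,P):
    m=np.zeros((420*4,560*4),np.uint8); h=cv2.convexHull(np.float32(pix(c,P)))
    cv2.fillConvexPoly(m,np.int32(np.round((h+.5)*4*16)),1,shift=4); return cv2.resize(m.astype(np.float32),(560,420),interpolation=cv2.INTER_AREA)
def fitw(views,x0):
    f=lambda p:sum(np.abs(sil(c,wpts(*p))-r).sum()/r.sum() for c,r in views)
    return minimize(f,x0,method="Nelder-Mead",options=dict(initial_simplex=np.array(x0)+np.array([[0,0,0],[8,0,0],[0,8,0],[0,0,.15]]),xatol=.1,fatol=1e-4))
E
python3 - <<'E'
from fit import *
A=[]
crops=[]
for n,t in(("scene",(214,249)),("top",(329,229))):
    c=read_camera(n)
    r=[q for q in cut_out("wedge",c) if abs((q["box"][0]+q["box"][2])/2-t[0])<8 and abs((q["box"][1]+q["box"][3])/2-t[1])<8][0]
    A.append((c,r["region"].astype(np.float32)))
g=world(A[1][0],[[329,229]],6)[0]; print("guess",g)
for v in (A,A[:1],A[1:]):
  for a in(np.pi/2,-np.pi/2):
    s=fitw(v,[g[0],g[1],a]); print(np.round(s.x,3),round(s.fun,3))
for (c,_),(l,t,w,h) in zip(A,((170,190,150,130),(255,90,130,160))):
    im=cv2.resize(c["img"][t:t+h,l:l+w],None,fx=4 if h<140 else 3.6,fy=4 if h<140 else 3.6,interpolation=cv2.INTER_CUBIC); crops.append(im)
cv2.imwrite("pics/c_scene.png",crops[0]);cv2.imwrite("pics/c_top.png",crops[1])
for nm,z in(("bole_jar",27),("rosette",13),("burnisher",11)):
  for c,_ in A:
    for q in cut_out(nm,c)[:1]:
        ys,xs=np.nonzero(q["region"]); print(nm,np.round(world(c,[[xs.mean(),ys.mean()]],z)[0],1))
E
```

```text
guess [537.09765475 -73.5953552    6.        ]
[538.729 -75.165   1.498] 0.205
[539.161 -75.304  -1.635] 0.274
[537.736 -75.279   1.52 ] 0.039
[537.491 -77.814  -1.743] 0.124
[540.011 -72.743   1.479] 0.129
[539.834 -74.842  -1.63 ] 0.107
bole_jar [ 621.4 -121.6   27. ]
bole_jar [ 625.6 -122.6   27. ]
rosette [746.5 -75.   13. ]
rosette [738.9 -69.6  13. ]
burnisher [467.8 103.9  11. ]
burnisher [483.2 176.1  11. ]
```

View pics/c_scene.png

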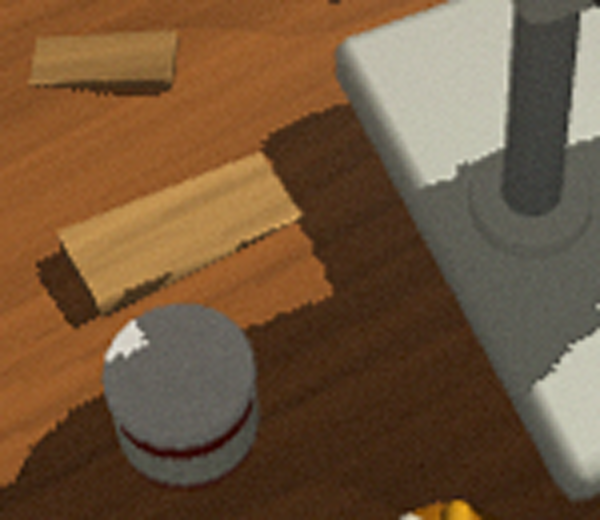

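View pics/c_top.png

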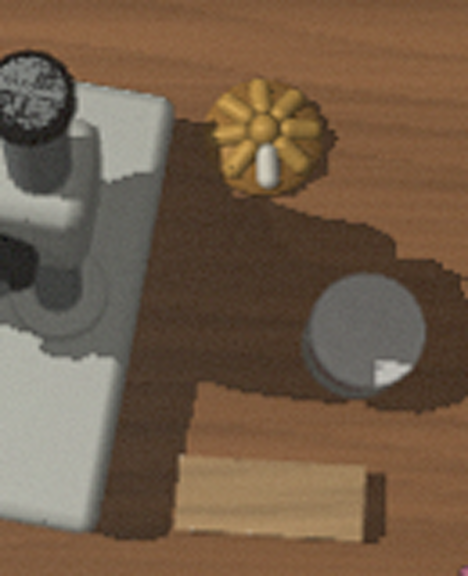

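The crops confirm the larger beech wedge. Its thick butt, with the end face and shadow, is away from the microscope, and its thin end is at the base. Next I fit the base pose.

```bash
cat > base.py <<'E'
from h import *
from scipy.optimize import least_squares
def pose(x,y,a,P):
    P=np.array(P,float).reshape(-1,3); R=np.array([[np.cos(a),-np.sin(a)],[np.sin(a),np.cos(a)]]); P[:,:2]=P[:,:2]@R.T+[x,y]; return P
B=[[sx*130,sy*120,z] for sx in(-1,1) for sy in(-1,1) for z in(22,50)]
def pts(c,n,sh=(0,0)):
    m=cut_out("microscope",c)[0]["region"]; o=[]
    if n=="top":
        for v in range(135,222,3): o.append((np.nonzero(m[v])[0].max()+.5,v))
        for u in range(170,270,3): o.append((u,np.nonzero(m[:,u])[0].max()+.5))
    else:
        for v in range(215,295,3): o.append((np.nonzero(m[v])[0].min()-.5,v))
        for u in range(330,430,3): o.append((u,np.nonzero(m[:,u])[0].max()+.5))
    return np.float32(o)
def fitb(V,x0):
    def f(p):
        r=[]
        for c,o in V:
            h=cv2.convexHull(np.float32(pix(c,pose(*p,B))))
            r+=[cv2.pointPolygonTest(h,(float(a),float(b)),True) for a,b in o]
        return np.clip(r,-8,8)
    return least_squares(f,x0,loss="soft_l1",diff_step=1e-4)
E
python3 - <<'E'
from base import *
V=[]
for n in("scene","top"):
    c=read_camera(n); V.append((c,pts(c,n)))
t=V[1][0]; k=world(t,[[282.8,237.2],[302.8,117],[150,212]],50); print(np.round(k,1))
d=k[0]-k[2]; a0=np.arctan2(d[1],d[0]); x0=[*((k[1]+k[2])/2)[:2],a0]; print(x0)
for v in(V,V[:1],V[1:]):
    s=fitb(v,x0); print(np.round(s.x,3),"rms",np.sqrt(np.mean(s.fun**2)).round(2),"foot",np.round(pose(*s.x,[105,-95,7]),1),"alt",np.round(pose(*s.x,[105,95,7]),1))
E
```

```text
[[516.7  15.9  50. ]
 [748.3 -18.5  50. ]
 [559.2 266.9  50. ]]
[np.float64(653.7457246601541), np.float64(124.16336104080328), np.float64(-1.738843197276886)]
[653.76  127.806  -1.741] rms 1.21 foot [[542.4  40.4   7. ]] alt [[729.6   8.2   7. ]]
[651.594 128.485  -1.738] rms 0.4 foot [[540.4  40.8   7. ]] alt [[727.8   9.1   7. ]]
[657.04  126.942  -1.743] rms 0.37 foot [[545.4  39.8   7. ]] alt [[732.6   7.2   7. ]]
```

```bash
cat >> h.py <<'E'
from scipy.spatial.transform import Rotation as Ro
def go(x,y,z,yaw):
    s=state(); R=Ro.from_euler("xyz",s["tcp_rot"]); d=R.inv().apply(np.array([x,y,z])-s["eef_pos"])
    t=-((yaw-s["tcp_rot"][2]+np.pi)%(2*np.pi)-np.pi)
    print("t",round(s["t"],2),"pos",np.round(s["eef_pos"],1),"rot",np.round(s["tcp_rot"],3),"F",np.round(s["ft_force"],1),"-> shift",np.round(d,1),"turn",round(t,3))
E
python3 -c "
from h import *
go(532,-170,200,1.5)"
```

```text
t 1.3 pos [ 179.8 -598.6  239.6] rot [3.142 0.    0.292] F [-1.   0.4 -0.8] -> shift [ 460.6 -309.1   39.6] turn -1.208
```

Request:
jog_arm([
  [[460,-309,0],-1.21],
  [[460,-309,0],-1.21],
  [[460,-309,0],-1.21],
  [[460,-309,0],-1.21],
  [[460,-309,0],-1.21],
], grip=0.8)

```text
t: 1.8
eef_pos: [339.4, -403.8, 239.8]
tcp_rot: [3.141, 0.0, 1.048]
ft_force: [0.5, -0.5, 0.9]
opening: 0.64
grip_force: 0.0
```

```bash
python3 -c "
from h import *
go(532,-170,200,1.5)"
```

```text
t 1.8 pos [ 339.4 -403.8  239.8] rot [3.141 0.    1.048] F [ 0.5 -0.5  0.9] -> shift [298.8  50.   39.8] turn -0.452
```

Request:
jog_arm([
  [[295,50,0],-0.45],
  [[295,50,0],-0.45],
  [[295,50,0],-0.45],
  [[295,50,0],-0.45],
  [[295,50,0],-0.45],
])

```text
t: 2.3
eef_pos: [500.0, -211.9, 239.9]
tcp_rot: [3.141, 0.0, 1.492]
ft_force: [0.1, -0.2, 0.3]
opening: 0.23
grip_force: 0.0
```

```bash
python3 -c "
from h import *
go(532,-170,60,1.5)"
```

```text
t 2.3 pos [ 500.  -211.9  239.9] rot [3.141 0.    1.492] F [ 0.1 -0.2  0.3] -> shift [ 44.3  28.5 179.9] turn -0.008
```

Request:
jog_arm([
  [[38,28,30],-0.01],
  [[38,28,80],-0.01],
  [[38,28,130],-0.01],
  [[38,28,180],-0.01],
  [[38,28,180],-0.01],
])

```text
t: 2.8
eef_pos: [527.6, -176.8, 54.8]
tcp_rot: [-3.133, -0.003, 1.502]
ft_force: [0.5, 0.0, 0.7]
opening: 0.204
grip_force: 0.0
```

```bash
python3 - <<'E'
from fit import *
go(533,-170,30,1.5)
for n in("scene","top"):
    c=read_camera(n); x,y,w,h={"scene":(150,170,140,120),"top":(260,150,140,120)}[n]
    cv2.polylines(c["img"],[np.int32(np.round(cv2.convexHull(np.float32(pix(c,wpts(538.7,-75,1.5))))))],True,(0,0,255),1) if n=="top" else 0
    cv2.imwrite(f"pics/{n}1.png",cv2.resize(c["img"][y:y+h,x:x+w],None,fx=4,fy=4))
a=cv2.imread("pics/scene1.png");b=cv2.imread("pics/top1.png");cv2.imwrite("pics/both1.png",cv2.resize(np.hstack([a,b]),(800,343)))
E
```

```text
t 2.8 pos [ 527.6 -176.8   54.8] rot [-3.133e+00 -3.000e-03  1.502e+00] F [0.5 0.  0.7] -> shift [ 7.1  5.1 24.8] turn 0.002
```

View pics/both1.png

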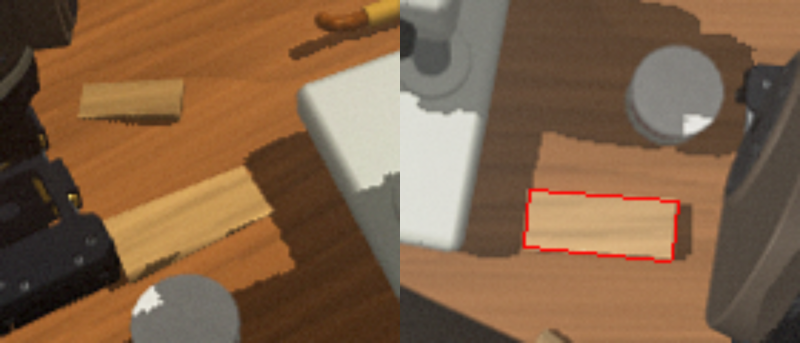

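The fit overlays the wedge well, and the fingers stand behind the butt with the jar clear of them. I'll lower and approach.

Request:
jog_arm([
  [[5,5,12],0],
  [[5,5,24],0],
  [[12,5,24],0],
  [[12,5,24],0],
])

```text
t: 3.3
eef_pos: [535.7, -165.7, 36.1]
tcp_rot: [3.141, 0.0, 1.502]
ft_force: [0.4, 0.7, 0.5]
opening: 0.198
grip_force: 0.0
```

```bash
python3 -c "
from h import *
go(533.5,-145,30,1.5)"
```

```text
t 3.3 pos [ 535.7 -165.7   36.1] rot [3.141 0.    1.502] F [0.4 0.7 0.5] -> shift [20.5 -3.6  6.1] turn 0.002
```

Request:
jog_arm([
  [[8,-3,6],0],
  [[16,-3,6],0],
  [[22,-3,6],0],
  [[26,-3,6],0],
  [[30,-3,6],0],
])

```text
t: 3.8
eef_pos: [534.9, -135.8, 29.8]
tcp_rot: [3.141, 0.0, 1.502]
ft_force: [-0.4, -0.1, -0.3]
opening: 0.2
grip_force: 0.1
```

Request:
jog_arm([
  [[5,0,0],0],
  [[10,0,0],0],
  [[15,0,0],0],
  [[20,0,0],0],
  [[25,0,0],0],
])

```text
t: 4.3
eef_pos: [536.5, -110.9, 29.6]
tcp_rot: [3.142, 0.0, 1.502]
ft_force: [1.1, -0.6, 0.5]
opening: 0.198
grip_force: 0.2
```

```bash
python3 - <<'E'
from fit import *
go(533.5,-100,30,1.5)
for n in("scene","top"):
    c=read_camera(n)
    for q in cut_out("wedge",c):
        xs=q["box"]; m=world(c,[[(xs[0]+xs[2])/2,(xs[1]+xs[3])/2]],8)[0]; print(n,round(q["p"],2),xs,m.round(0))
        if abs(m[0]-540)<20 and abs(m[1]+60)<25:
            s=fitw([(c,q["region"].astype(np.float32))],[m[0],m[1],1.5]); print("  fit",s.x.round(3),round(s.fun,3))
E
```

```text
t 4.3 pos [ 536.5 -110.9   29.6] rot [3.142 0.    1.502] F [ 1.1 -0.6  0.5] -> shift [10.7 -3.7 -0.4] turn 0.002
scene 0.97 [93.3, 245.1, 153.0, 278.2] [ 478. -223.    8.]
scene 0.74 [220.2, 222.2, 256.9, 253.5] [548. -32.   8.]
scene 0.64 [205.5, 197.5, 214.6, 211.6] [455. -37.   8.]
scene 0.64 [113.1, 189.5, 146.6, 211.2] [ 363. -156.    8.]
top 0.83 [290.8, 213.4, 320.5, 233.7] [547. -28.   8.]
```

Request:
jog_arm([
  [[6,0,0],0],
  [[12,0,0],0],
  [[18,0,0],0],
  [[24,0,0],0],
  [[30,0,0],0],
])

```text
t: 5.0
eef_pos: [538.5, -80.8, 29.6]
tcp_rot: [-3.142, 0.0, 1.502]
ft_force: [-0.0, 0.2, 0.6]
opening: 0.199
grip_force: 0.1
```

Request:
jog_arm([
  [[5,0,0],0],
  [[10,0,0],0],
  [[14,0,0],0],
  [[18,0,0],0],
  [[22,0,0],0],
])

```text
t: 5.5
eef_pos: [540.1, -59.1, 29.6]
tcp_rot: [-3.142, 0.0, 1.502]
ft_force: [-0.4, -0.9, 0.6]
opening: 0.2
grip_force: 0.1
```

```bash
python3 - <<'E'
from fit import *
go(538,-50,30,1.5)
ims=[]
for n in("scene","top"):
    c=read_camera(n); x,y,w,h={"scene":(190,150,140,120),"top":(240,150,140,120)}[n]
    if n=="top": cv2.polylines(c["img"],[np.int32(np.round(cv2.convexHull(np.float32(pix(c,wpts(542,0,1.5))))))],True,(0,0,255),1)
    ims.append(c["img"][y:y+h,x:x+w])
cv2.imwrite("pics/both2.png",cv2.resize(np.hstack(ims),(800,343),interpolation=cv2.INTER_CUBIC))
E
```

```text
t 5.5 pos [540.1 -59.1  29.6] rot [-3.142  0.     1.502] F [-0.4 -0.9  0.6] -> shift [ 9.  -2.7 -0.4] turn 0.002
```

View pics/both2.png

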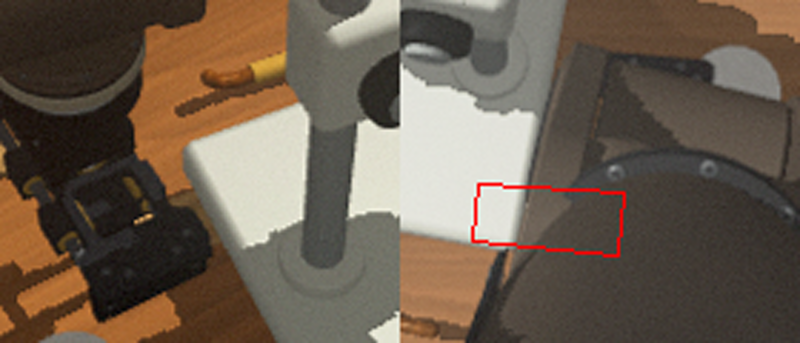

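The wedge tip is now under the base, and the gripper hides the rest. From here I push in small steps and watch the force.

Request:
jog_arm([
  [[2,0,0],0],
  [[4,0,0],0],
  [[6,0,0],0],
  [[7,0,0],0],
  [[8,0,0],0],
])

```text
t: 6.1
eef_pos: [540.6, -51.4, 29.6]
tcp_rot: [3.142, 0.0, 1.502]
ft_force: [0.1, -0.6, -0.0]
opening: 0.199
grip_force: 0.1
```

Request:
jog_arm([
  [[1,0,0],0],
  [[2,0,0],0],
  [[3,0,0],0],
  [[3,0,0],0],
])

```text
t: 6.5
eef_pos: [540.8, -48.4, 29.6]
tcp_rot: [3.142, 0.0, 1.502]
ft_force: [0.3, -0.1, -0.4]
opening: 0.199
grip_force: 0.2
```

Request:
jog_arm([
  [[1,0,0],0],
  [[2,0,0],0],
  [[3,0,0],0],
  [[3,0,0],0],
])

```text
t: 6.9
eef_pos: [541.1, -46.0, 29.6]
tcp_rot: [3.141, 0.001, 1.502]
ft_force: [-0.6, -7.0, -0.2]
opening: 0.2
grip_force: 3.4
```

Request:
jog_arm([
  [[1,0,0],0],
  [[2,0,0],0],
  [[2,0,0],0],
])

```text
t: 7.2
eef_pos: [541.4, -44.7, 29.7]
tcp_rot: [3.141, 0.001, 1.502]
ft_force: [-1.7, -13.6, -0.2]
opening: 0.201
grip_force: 6.7
```

It met the stud where predicted, and the push is now 13.6 N, so it is snug. I'll back off gently and look.

Request:
jog_arm([
  [[0,0,0],0],
  [[0,0,0],0],
  [[-1,0,0],0],
  [[-3,0,0],0],
  [[-8,0,0],0],
])

```text
t: 7.7
eef_pos: [540.5, -51.2, 29.6]
tcp_rot: [-3.141, -0.0, 1.502]
ft_force: [-0.4, 0.8, 0.6]
opening: 0.199
grip_force: 0.0
```

Request:
jog_arm([
  [[-15,0,0],0],
  [[-30,0,0],0],
  [[-60,0,-40],0],
  [[-100,0,-90],0],
  [[-130,0,-130],0],
])

```text
t: 8.2
eef_pos: [531.4, -174.9, 149.7]
tcp_rot: [-3.141, -0.0, 1.501]
ft_force: [1.3, 0.4, 0.6]
opening: 0.2
grip_force: 0.0
```

```bash
python3 - <<'E'
from base import *
from fit import wpts
V=[];ims=[]
for n in("scene","top"):
    c=read_camera(n); V.append((c,pts(c,n))); x,y,w,h={"scene":(180,170,140,120),"top":(240,150,140,120)}[n]
    im=c["img"].copy()
    if n=="top": cv2.polylines(im,[np.int32(np.round(cv2.convexHull(np.float32(pix(c,wpts(545,16,1.5))))))],True,(0,0,255),1)
    ims.append(im[y:y+h,x:x+w])
for v in(V,V[:1],V[1:]):
    s=fitb(v,[653.8,127.8,-1.741]); print(np.round(s.x,3),"rms",np.sqrt(np.mean(s.fun**2)).round(2),"corner",np.round(pose(*s.x,[105,-95,50]),1))
cv2.imwrite("pics/both3.png",cv2.resize(np.hstack(ims),(800,343),interpolation=cv2.INTER_CUBIC))
go(542,36,160,0.2)
E
```

```text
[653.139 128.549  -1.742] rms 1.26 corner [[541.6  41.3  50. ]]
[651.13  130.045  -1.744] rms 0.44 corner [[539.5  43.   50. ]]
[656.088 126.783  -1.742] rms 0.4 corner [[544.6  39.5  50. ]]
t 8.4 pos [ 531.9 -174.1  148.9] rot [3.14e+00 1.00e-03 1.50e+00] F [ 0.3  0.1 -0.9] -> shift [210.3  -4.8 -11.2] turn 1.3
```

View pics/both3.png

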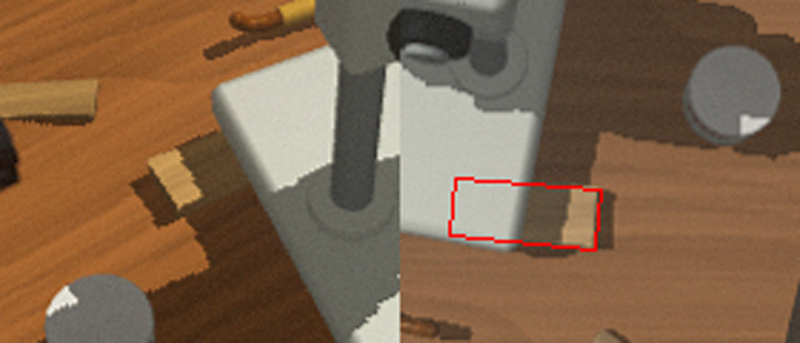

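The wedge sits under the corner with the red prediction matching, and the microscope moved about 1 mm. Next is the press. I'll turn the gripper so its long side runs along y, clear of the pillar, and approach from the robot side.

```bash
python3 -c "
from h import *
go(470,-60,180,0.1)"
```

```text
t 8.4 pos [ 531.9 -174.1  148.9] rot [3.14e+00 1.00e-03 1.50e+00] F [ 0.3  0.1 -0.9] -> shift [109.4 -69.8 -31.2] turn 1.4
```

Request:
jog_arm([
  [[22,-14,-31],0.15],
  [[44,-28,-31],0.3],
  [[66,-42,-31],0.45],
  [[88,-56,-31],0.6],
  [[109,-70,-31],0.75],
], grip=1.0)

```text
t: 8.9
eef_pos: [468.5, -57.6, 178.0]
tcp_rot: [-3.139, 0.001, 0.746]
ft_force: [0.3, -0.3, 0.6]
opening: 0.007
grip_force: 0.0
```

Request:
jog_arm([
  [[0,0,0],0.15],
  [[0,0,0],0.3],
  [[0,0,0],0.45],
  [[0,0,0],0.6],
  [[0,0,0],0.65],
])

```text
t: 9.4
eef_pos: [469.2, -58.5, 178.0]
tcp_rot: [-3.141, 0.003, 0.097]
ft_force: [-0.4, -0.1, -0.7]
opening: 0.007
grip_force: 0.0
```

```bash
python3 -c "
from h import *
go(533,34,130,0.1)"
```

```text
t 9.4 pos [469.2 -58.5 178. ] rot [-3.141e+00  3.000e-03  9.700e-02] F [-0.4 -0.1 -0.7] -> shift [ 72.6 -85.8  47.9] turn -0.003
```

Request:
jog_arm([
  [[24,-29,0],0],
  [[48,-58,0],0],
  [[73,-86,0],0],
  [[73,-86,24],0],
  [[73,-86,48],0],
])

```text
t: 9.9
eef_pos: [533.4, 35.4, 129.4]
tcp_rot: [-3.141, 0.001, 0.104]
ft_force: [-0.4, 0.2, -0.4]
opening: 0.004
grip_force: 0.0
```

```bash
python3 - <<'E'
from h import *
go(533,34,75,0.1)
ims=[]
for n in("scene","top"):
    c=read_camera(n); x,y,w,h={"scene":(150,40,230,200),"top":(180,80,230,200)}[n]
    ims.append(c["img"][y:y+h,x:x+w])
cv2.imwrite("pics/both4.png",cv2.resize(np.hstack(ims),(800,348),interpolation=cv2.INTER_CUBIC))
E
```

```text
t 9.9 pos [533.4  35.4 129.4] rot [-3.141e+00  1.000e-03  1.040e-01] F [-0.4  0.2 -0.4] -> shift [-0.4  1.4 54.4] turn 0.004
```

View pics/both4.png

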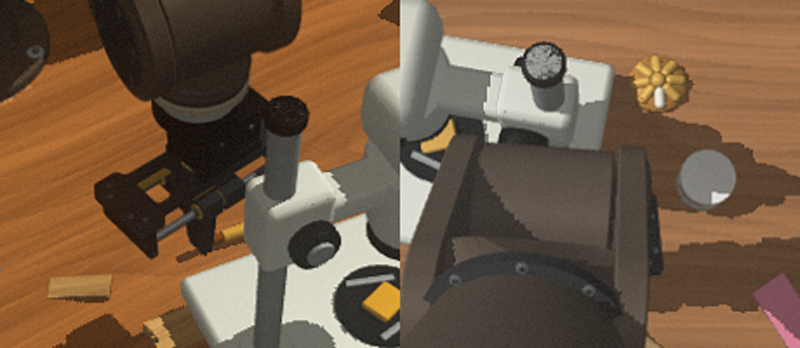

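The gripper hangs over the corner, clear of the pillar and knobs. I'll descend in steps.

Request:
jog_arm([
  [[-1,1,12],0],
  [[-1,1,24],0],
  [[-1,1,36],0],
  [[-1,1,45],0],
  [[-1,1,50],0],
])

```text
t: 10.5
eef_pos: [532.7, 32.7, 80.6]
tcp_rot: [-3.142, 0.001, 0.102]
ft_force: [1.3, 0.4, -0.1]
opening: 0.006
grip_force: 0.0
```

Request:
jog_arm([
  [[0,0,1],0],
  [[0,0,2],0],
  [[0,0,3],0],
  [[0,0,3],0],
])

```text
t: 10.9
eef_pos: [533.0, 32.8, 78.7]
tcp_rot: [3.141, -0.0, 0.102]
ft_force: [-0.3, 0.1, 0.0]
opening: 0.004
grip_force: 0.0
```

Request:
jog_arm([
  [[0,0,1],0],
  [[0,0,2],0],
  [[0,0,3],0],
  [[0,0,3],0],
])

```text
t: 11.3
eef_pos: [532.9, 32.8, 75.4]
tcp_rot: [3.141, -0.0, 0.102]
ft_force: [-0.3, -0.0, 0.1]
opening: 0.004
grip_force: 0.0
```

Request:
jog_arm([
  [[0,0,0.5],0],
  [[0,0,1],0],
  [[0,0,1],0],
])

```text
t: 11.6
eef_pos: [532.9, 32.8, 75.2]
tcp_rot: [3.141, -0.0, 0.102]
ft_force: [-2.6, -0.8, 10.9]
opening: 0.006
grip_force: 5.8
```

It carries 10.9 N at 75.2 mm, which is the expected height, and does not give. I'll hold it, then draw away.

Request:
jog_arm([
  [[0,0,0],0],
  [[0,0,0],0],
  [[0,0,0],0],
  [[0,0,0],0],
  [[0,0,0],0],
])

```text
t: 12.1
eef_pos: [532.9, 32.8, 75.3]
tcp_rot: [3.141, -0.001, 0.102]
ft_force: [-3.6, -0.0, 10.9]
opening: 0.007
grip_force: 5.8
```

Request:
jog_arm([
  [[0,0,-2],0],
  [[0,0,-10],0],
  [[0,0,-30],0],
  [[-10,0,-60],0],
  [[-30,0,-100],0],
])

```text
t: 12.6
eef_pos: [502.9, 29.7, 174.8]
tcp_rot: [-3.141, 0.002, 0.102]
ft_force: [0.8, 0.2, 0.9]
opening: 0.006
grip_force: 0.0
```

Request:
jog_arm([
  [[-20,40,0],0],
  [[-40,80,0],0],
  [[-50,120,0],0],
  [[-50,150,0],0],
  [[-50,150,0],0],
])

```text
t: 13.1
eef_pos: [468.8, -127.5, 175.0]
tcp_rot: [3.141, -0.001, 0.098]
ft_force: [-0.4, -0.8, 0.3]
opening: 0.005
grip_force: 0.0
```

```bash
python3 - <<'E'
from base import *
from fit import wpts
V=[];ims=[]
for n in("scene","top"):
    c=read_camera(n); V.append((c,pts(c,n))); x,y,w,h={"scene":(180,170,140,120),"top":(240,150,140,120)}[n]
    ims.append(c["img"][y:y+h,x:x+w])
for v in(V,V[:1],V[1:]):
    s=fitb(v,[653.8,127.8,-1.741]); print(np.round(s.x,3),"rms",np.sqrt(np.mean(s.fun**2)).round(2))
cv2.imwrite("pics/both5.png",cv2.resize(np.hstack(ims),(800,343),interpolation=cv2.INTER_CUBIC))
go(500,-100,170,.1)
E
```

```text
[652.925 128.39   -1.736] rms 1.21
[650.872 129.57   -1.735] rms 0.38
[656.011 126.978  -1.736] rms 0.29
t 13.3 pos [ 468.4 -123.8  174.6] rot [-3.141  0.     0.102] F [0.  0.2 0. ] -> shift [ 33.9 -20.5   4.6] turn 0.002
```

View pics/both5.png

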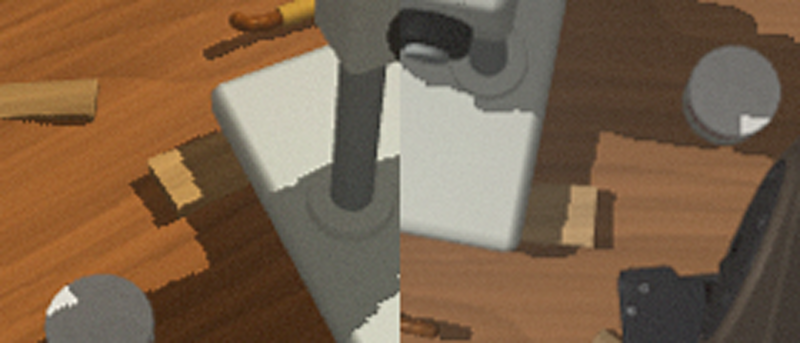

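The wedge is in place, the microscope has shifted by only about 1–2 mm, and the arm touches nothing. I'm handing in.

```bash
python3 -c "
from h import *
print(job_done())"
```

```text
the job is handed in; nothing more can be done
None
```

I pushed the beech wedge under the short foot until it was snug (13.6 N), pressed the corner above it with about 11 N and saw no give, then drew the arm clear and handed in the job. No verdict came back.

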